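Put the plane away and shut the heavy lid on its seal

TASK

Put the small wooden plane, right way up, into the open green tool case. Then bring the heavy lid down slowly, holding it against its own weight so that it never drops or slams, and press it straight down onto the springy seal with a steady push of about 15 newtons on the handle or front edge for two seconds, not much harder at any time. Then let go and leave it shut, with the other things on the bench left where they are.

Things in the scene. Friction and masses are not known exactly. Their poses are not given: they have to be found in the camera images.
- case: green steel tool case, fixed to the bench, 200 (x) x 240 (y) x 85 high mm, open on top under its hinged lid; walls and floor 8 mm thick. Origin: centre of its underside; x points from its front (handle side, towards the robot) to the hinge side at the back, z up. The lid stands open at the back when the job starts
- lid: heavy green lid, 208 x 248 x 14 mm, about 1.6 kg (varies). Origin: middle of its hinge axis, (0.100, 0, 0.090) in the case frame; axis = case y. x front edge to hinge, z out of the outer face. Opening angle = tilt of its z: 0 shut level, 1.57 upright. Hinge friction, 0.5 N m, holds it above 1.3 rad; below 1.2 it falls unless held. At rest on the seal about 0.01 to 0.08 rad
- lid_handle (a point): middle of the round steel handle bar (12 mm thick, 98 mm clear between posts, parallel to the hinge) on the lid's outer face, 46 mm clear of it, at (-0.185, 0, 0.060) in the lid's frame. Can be pinched from above at any lid angle; the bar turns in the grasp as the lid swings; sideways force on it also turns the lid. Site axes as the lid's
- seal: aluminium channel, 14 x 210 x 10 mm, fixed inside the case's front rim, under a 4 mm steel strip of the lid 188 mm from the hinge. Origin: centre of its top, level with the rim. From it a black rubber bulb seal stands up 5 to 15 mm (how much varies and is not told); it is stiff, 1 mm takes several newtons. There is no catch: the lid's weight keeps it shut on the seal
- small_plane: small wooden hand plane with a steel iron sticking up, 44 (x) x 76 (y) x 60 high mm, 0.3 kg, standing on the bench. Origin: centre of its sole, z up. Its wooden body is 36 mm high with parallel sides 44 mm apart across x: grasp it there
- glue_bottle: white bottle of wood glue with a yellow spout, 54 x 54 x 168 mm high, standing on the bench; leave alone. Origin: centre of its underside
- tape_measure: yellow and black tape measure lying on the bench, 79 x 86 x 35 mm; leave alone. Origin: centre of its underside
- masking_tape: roll of masking tape lying flat, 85 mm across, 19 mm high; leave alone. Origin: centre of its underside

How it is judged (in metres and radians):
On the way, in this order (a step that is already met when the one before it is completed fails the run):
1. the plane stands right way up on the floor of the case, released, with the lid still up (x of small_plane in the frame of case between -0.09 and 0.09 m and y of small_plane in the frame of case between -0.11 and 0.11 m and z of small_plane in the frame of case below 0.014 m and angle between small_plane's own z axis and vertical below 0.15 rad and contact force between the fingers and small_plane below 0.1 N and angle between lid's own z axis and vertical above 0.8 rad), for 0.2 s.
2. the lid is kept pressed on the seal for a second with 14 to 26 N between lid and seal (its own weight gives about 5 to 8 N of that, a push of 15 N at the handle the rest) (angle between lid's own z axis and vertical below 0.1 rad and contact force between lid and seal between 14 and 26 N), for 1 s.
At the end, for the whole second after the job is handed in: The lid is shut on its seal (below 0.1 rad) and at rest, and the plane stands on the floor of the case, upright within 0.15 rad (angle between lid's own z axis and vertical below 0.1 rad and angular speed of lid below 0.05 rad/s and x of small_plane in the frame of case between -0.09 and 0.09 m and y of small_plane in the frame of case between -0.11 and 0.11 m and z of small_plane in the frame of case below 0.014 m and angle between small_plane's own z axis and vertical below 0.15 rad); the robot touches nothing.
It fails at once if on its way down (below 1.2 rad) the lid falls or is swung faster than 1.4 rad/s (angular speed of lid above 1.4 rad/s and angle between lid's own z axis and vertical below 1.2 rad).
It fails at once if the seal is struck or squeezed with more than 34 N (contact force between lid and seal above 34 N).
It fails at once if the glue bottle, tape measure or masking tape is moved more than 30 mm (distance of any of glue_bottle, tape_measure, masking_tape from where it was at the start of the episode above 0.03 m).
It also fails if it takes over 72 s, if anything falls off the work surface, if the arm or the gripper's body presses on something with over 40 N, if the wrist force passes 120 N, or if a joint passes its speed limit or range.

ROBOT

A 6-joint arm with a two-finger parallel gripper is mounted at the origin on a cart in front of the work surface, level with it; the furniture and walls round the work are solid. World frame = base frame: x ahead of the robot, y to its left, z up, the work surface at z = 0. Lengths are in mm, angles in rad, forces in N, time in s.
With the tool pointing down it reaches from about 275 to 1000 mm from the base axis. Payload 8.4 kg.
Tool frame: the origin (TCP) lies at the very end of the fingers, on their centre line; the grasp point (between the pads) lies 19 mm behind it; z points along the fingers, y is the line along which they close (so a half turn about z gives the same grasp; the last joint's range is limited). The gripper opens to 85 mm and grips with 20 to 120 N. Pads are 22 mm wide; open, the fingers measure 114 mm over their backs; the gripper's body (76 mm by 85 mm) begins 54 mm behind the grasp point. The pads swing forward as they close: fully open they stand 13 mm farther back than shut.
Start: joints at [-1.321, 0.353, 1.633, -0, 1.155, -0.002], TCP at [155.716, -605.294, 231.281] pointing down, gripper open.
Joint ranges: [-2.63, 2.63], [-0.92, 2.1], [0.06, 2.66], [-1.3, 4.44], [0, 2.69], [-3.02, 3.02]. Speed limits (rad/s): [2.22, 2.22, 2.79, 3.14, 3.14, 3.14].

INTERFACE

Orientations are given as [roll, pitch, yaw] about the fixed x, y, z axes, in that order (R = Rz(yaw) Ry(pitch) Rx(roll)).
In Python, from rig import sensors, grab_frame, camera_params, order gives the robot as it stands. The module is installed in compiled form; this text tells all that it offers.
- The arm moves only by the tool move_arm, never from a script. Its argument "motion" is a list of rows, each a list of 7 numbers: the turn, a rotation vector about the tool's x, y, z in parts of the range, where 1.0 means 180 degrees, then the shift along the tool's x, y, z in normalised numbers (1 is 0.75 m), then the finger opening in m, from 0 to 0.0854. A call has 1 to 8 rows; each row is the pose to reach, as a shift and turn from the pose commanded when the call began, along the tool's axes at that moment; what a row does not reach only later rows make up. A row lasts 1/8 s, in which the tool goes at most 62.5 mm and 10.7 degrees, less where a joint would pass 70% of its speed; a pose out of reach is approached as far as the arm can. No shift or turn number may pass 1 either way. A call with a gripper value outside its range is refused whole. The fingers move at their own pace and stop on an object; "grip_force" is the grip in N (left out, the last holds). Time passes only in rows, so rows that repeat a pose let the fingers close. It gives the time, the measured TCP pose, the force, the opening and the grip force at its end, in the units of the state.
- sensors.sense(): the state, without advancing time (a new reading comes with each control period).
- grab_frame(name): name is "side" or "top"; returns (picture, depth): 420x560x3 uint8, red, green, blue; 420x560 float32, mm along the optical axis (not along the pixel's ray), 0 where there is no reading.
- camera_params(name): a dict with "camera_matrix" (3x3 intrinsics, pixels), "k1" (the pictures are not rectified: a ray, as slopes to the right and down, at radius r is drawn at 1 + k1 r^2 times it, then the intrinsics apply), "world_from_camera" (4x4, takes a point from camera to world coordinates). Camera axes: x right, y down, z forward; pixel columns grow to the right and rows downward; lengths in mm; the calibration is good to about 2 mm. A picture is of the moment at which its call begins. camera_params takes no time and is no camera call.
- order.sign_off(): hands the job in; it is judged then, once.
The state is a dict: "clock": time; "qpos": joint angles; "qvel": joint speeds; "joint_efforts": joint torques, N m; "eef_pos": TCP position; "tcp_rot": TCP orientation; "contact_force": force on the tool from outside, world axes, zero at the start; "wrist_torque": the same for the moment, N m; "opening": opening from 0.0 (shut) to 1.0 (fully open); "grasp_force": force on a finger pad.
Only numpy, scipy, OpenCV 4.12 (cv2) and the standard library are available. Lean on these libraries where they do the work, as an engineer would, in place of code of your own. Each camera call takes 0.05 s, during which the arm holds its last target. There are 200 camera calls.

## Working session

There is one attempt and no reset: what is moved stays moved. The work goes in short steps, Python scripts to look and compute and a tool call to move; the robot and the scene stay as the last step left them, time stands still between calls to the robot, and variables do not carry over. Pictures are saved under pics/ and viewed, at most 10 in all, crops included, and the job is handed in when it is done.

Besides the shell and the picture viewer there is one more tool, called after ">>>" as a command line: name --pt "numbers of a row" for each row, then --argument value for the rest. move_arm: Moves the arm, as the interface text tells. Its arguments: {"type":"object","properties":{"motion":{"type":"array","items":{"type":"array","items":{"type":"number"}}},"grip_force":{"type":"number"}},"required":["motion"]}

```bash
mkdir -p pics; cat > h.py <<'E'
import numpy as np, cv2
from rig import sensors, grab_frame, camera_params, order
def cloud(name):
    im,d=grab_frame(name); p=camera_params(name); K=np.array(p["camera_matrix"],float)
    h,w=d.shape; u,v=np.meshgrid(np.arange(w),np.arange(h))
    pts=np.stack([u,v],-1).reshape(-1,1,2).astype(np.float64)
    n=cv2.undistortPoints(pts,K,np.array([p["k1"],0,0,0,0.]),None,None).reshape(h,w,2)
    P=np.dstack([n[...,0]*d,n[...,1]*d,d]); T=np.array(p["world_from_camera"])
    W=P@T[:3,:3].T+T[:3,3]; W[d==0]=np.nan
    return im,d,W
E
python3 - <<'E'
from h import *
for n in("side","top"):
    im,d,W=cloud(n); cv2.imwrite(f"pics/{n}0.png",im[...,::-1]); np.savez(f"{n}0.npz",im=im,W=W)
    print(np.round(np.array(camera_params(n)["world_from_camera"]),2).tolist())
print(sensors.sense())
E
```

```text
[[0.99, -0.08, 0.13, 326.03], [-0.15, -0.51, 0.85, -1363.27], [-0.0, -0.86, -0.52, 791.71], [0.0, 0.0, 0.0, 1.0]]
[[0.01, -0.99, 0.14, 358.68], [-1.0, -0.01, 0.01, -240.05], [-0.0, -0.14, -0.99, 1233.42], [0.0, 0.0, 0.0, 1.0]]
{'clock': 0.1, 'qpos': array([-1.32140285e+00,  3.53591227e-01,  1.63405987e+00, -2.43461056e-05,
        1.15520197e+00, -2.37770455e-03]), 'qvel': array([ 0.00022874, -0.00153479, -0.00229419, -0.00207107,  0.00050014,
       -0.00102217]), 'joint_efforts': array([ 2.60813231e-04, -6.06356120e+01, -3.42820823e+01,  2.66333439e-05,
        4.02087666e-03, -1.71464319e-05]), 'eef_pos': array([ 155.60003097, -604.87815585,  230.62900481]), 'tcp_rot': array([-3.14033219e+00,  1.92643214e-05,  2.51781039e-01]), 'contact_force': array([ 0.17815102, -0.16687609,  0.14328634]), 'wrist_torque': array([-0.0073028 , -0.00090159,  0.00620744]), 'grasp_force': 0.0, 'opening': 0.9983368548089637}
```

View pics/side0.png

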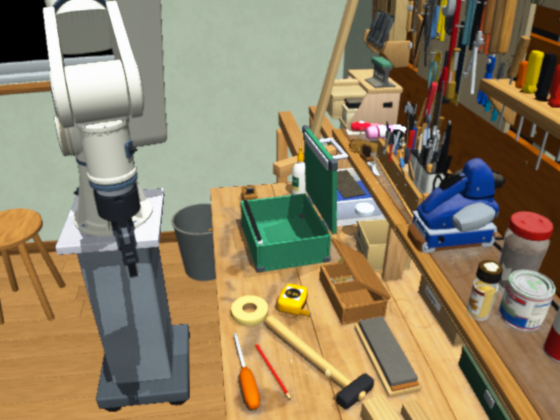

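View pics/top0.png

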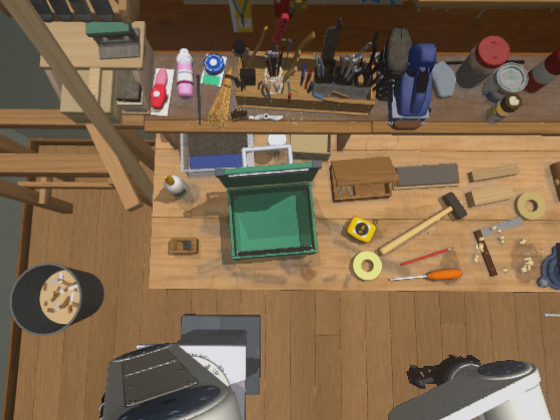

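The side view shows the open case around (285,232) with its lid upright at (320,180). In the top view the plane is at (183,246), glue bottle (175,184), case (272,220), tape measure (362,230) and masking tape (367,265).

```bash
python3 - <<'E'
from h import *
z=np.load("top0.npz"); im,W=z["im"],z["W"]; Z=W[...,2]
hsv=cv2.cvtColor(im,cv2.COLOR_RGB2HSV)
# plane
sub=np.zeros(Z.shape,bool); sub[230:262,160:208]=1
m=sub&(Z>10); P=W[m]; print("plane n",m.sum(),P.min(0),P.max(0))
for lo,hi in((10,30),(30,40),(40,70)):
    q=W[sub&(Z>lo)&(Z<hi)]; print(lo,hi,len(q),q.min(0).round(),q.max(0).round(), cv2.minAreaRect(q[:,:2].astype(np.float32)) if len(q)>3 else "")
g=(hsv[...,0]>60)&(hsv[...,0]<90)&(hsv[...,1]>100)
g2=np.zeros_like(g); g2[155:265,215:325]=1; g&=g2
for lo,hi in((-5,20),(75,100),(100,400)):
    q=W[g&(Z>lo)&(Z<hi)].astype(np.float32); print(lo,hi,len(q),q.min(0),q.max(0),cv2.minAreaRect(q[:,:2]))
print("bench z",np.nanmedian(Z[200:230,170:200]))
q=W[170:200,160:190][Z[170:200,160:190]>20]; print("glue",q.min(0),q.max(0))
z=np.load("side0.npz"); im,W=z["im"],z["W"]; Z=W[...,2]
hsv=cv2.cvtColor(im,cv2.COLOR_RGB2HSV)
g=(hsv[...,0]>60)&(hsv[...,0]<90)&(hsv[...,1]>100)
g2=np.zeros_like(g); g2[120:275,235:345]=1; g&=g2
q=W[g&(Z>110)]; print("lid side",len(q),q.min(0),q.max(0))
q=W[g&(Z>75)&(Z<95)].astype(np.float32); print("rim",q.min(0),q.max(0),cv2.minAreaRect(q[:,:2]))
s=W[180:205,240:262]; q=s[(s[...,2]>10)&(s[...,2]<80)]; print("plane side",len(q),q.min(0),q.max(0))
def crop(n,r0,r1,c0,c1,f):
    return cv2.resize(np.load(n)["im"][r0:r1,c0:c1,::-1],None,fx=f,fy=f,interpolation=cv2.INTER_CUBIC)
a=crop("top0.npz",155,265,155,335,4); b=crop("side0.npz",120,275,235,345,3)[:440]
c=np.zeros((600,800,3),np.uint8); c[:a.shape[0]//1,:a.shape[1]]=a
cv2.imwrite("pics/crop1.png",a)
E
```

```text
plane n 429 [413.50205374 -13.70960217  10.77855403] [457.30997489  63.21111269  62.84570369]
10 30 122 [414. -14.  11.] [457.  63.  30.] ((435.3587951660156, 24.72683334350586), (43.57640838623047, 76.8675765991211), 0.13304822146892548)
30 40 260 [414. -13.  30.] [457.  62.  40.] ((435.2225036621094, 24.457534790039062), (43.74224853515625, 74.4347915649414), 0.34874117374420166)
40 70 47 [424.  -3.  40.] [447.  50.  63.] ((436.27532958984375, 23.232004165649414), (53.55321502685547, 23.28690528869629), 87.96371459960938)Traceback (most recent call last):
  File "<stdin>", line 12, in <module>
cv2.error: OpenCV(4.12.0) /io/opencv/modules/imgproc/src/convhull.cpp:143: error: (-215:Assertion failed) total >= 0 && (depth == CV_32F || depth == CV_32S) in function 'convexHull'
```

```bash
python3 - <<'E'
from h import *
z=np.load("top0.npz"); im,W=z["im"],z["W"].astype(np.float32); Z=W[...,2]
def show(t,q): 
    print(t,len(q),*( (q.min(0).round(),q.max(0).round(),cv2.minAreaRect(np.ascontiguousarray(q[:,:2]))) if len(q)>3 else ()))
r=np.zeros(Z.shape,bool); r[155:265,218:325]=1
show("floor",W[230-25:235,250:295].reshape(-1,3))
for lo,hi in((70,83),(83,100),(100,200),(200,400)): show((lo,hi),W[r&(Z>lo)&(Z<hi)])
print("bench z",np.nanmedian(Z[255:285,180:220]))
r[:]=0; r[165:200,160:190]=1
show("glue",W[r&(Z>60)])
z=np.load("side0.npz"); im2,W=z["im"],z["W"].astype(np.float32); Z=W[...,2]
hsv=cv2.cvtColor(im2,cv2.COLOR_RGB2HSV)
g=(hsv[...,0]>60)&(hsv[...,0]<90)&(hsv[...,1]>80)
g2=np.zeros_like(g); g2[120:275,235:345]=1; g&=g2
show("lid side",W[g&(Z>110)]); show("rim",W[g&(Z>75)&(Z<95)])
for lo in range(100,320,30): show(lo,W[g&(Z>lo)&(Z<lo+30)])
a=cv2.resize(im[155:265,155:335,::-1],None,fx=4,fy=4,interpolation=cv2.INTER_CUBIC)
cv2.imwrite("pics/crop1.png",a)
E
```

```text
floor 1350 [nan nan nan] [nan nan nan] ((517.2053833007812, -233.20449829101562), (88.65898895263672, 133.31427001953125), 0.5566479563713074)
(70, 83) 340 [ 396. -360.   70.] [677. -80.  83.] ((541.4671630859375, -222.01406860351562), (278.40191650390625, 255.40545654296875), 6.759265899658203)
(83, 100) 1013 [ 398. -360.   83.] [693. -83. 100.] ((550.711669921875, -220.8916015625), (291.5807189941406, 255.44912719726562), 5.245081424713135)
(100, 200) 578 [ 409. -347.  100.] [ 616. -102.  200.] ((510.3946228027344, -231.89456176757812), (191.21229553222656, 245.9670867919922), 4.86767053604126)
(200, 400) 1430 [ 581. -348.  200.] [ 638. -103.  303.] ((614.447998046875, -224.48876953125), (53.28923416137695, 247.32366943359375), 4.05564022064209)
bench z -0.2437532
glue 376 [580.   5.  61.] [669.  74. 171.] ((619.5152587890625, 34.823829650878906), (51.203792572021484, 88.47803497314453), 46.92521667480469)
lid side 1691 [ 589. -353.  110.] [ 631. -113.  302.] ((605.0516967773438, -233.17709350585938), (22.901987075805664, 240.13180541992188), 7.468700885772705)
rim 907 [ 402. -362.
[... 480 characters left out ...]
8393554688, -234.93893432617188), (14.062801361083984, 232.6453857421875), 7.985304832458496)
190 292 [ 593. -353.  190.] [ 627. -113.  220.] ((604.7286987304688, -233.2247314453125), (12.864776611328125, 240.07168579101562), 7.801337718963623)
220 321 [ 592. -350.  220.] [ 625. -120.  250.] ((602.5763549804688, -235.44815063476562), (13.968377113342285, 232.18206787109375), 8.26907730102539)
250 145 [ 593. -352.  250.] [ 624. -129.  280.] ((607.9862670898438, -239.97096252441406), (15.62696647644043, 223.33358764648438), 4.464939594268799)
280 172 [ 589. -332.  294.] [ 618. -120.  302.] ((603.6701049804688, -226.081787109375), (13.099857330322266, 212.2953338623047), 4.92069673538208)
310 0
```

View pics/crop1.png

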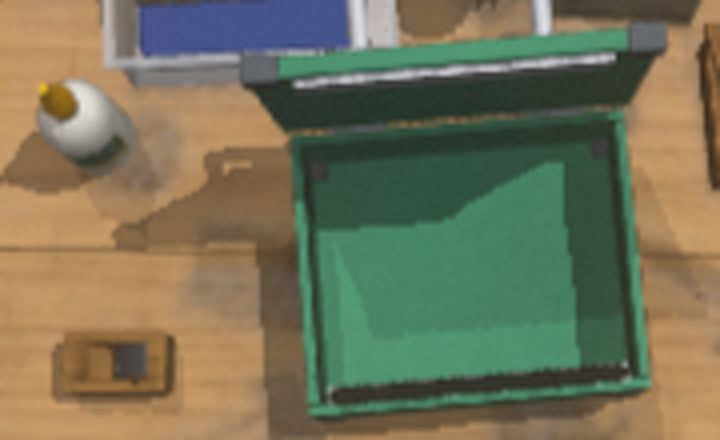

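The crop shows the case rim from (295,140) to (645,385) with its yaw around +0.09 rad, the plane at (115,362) with long side along y, and the glue bottle at (85,125), clear of the plane. Moving towards the plane at (435,25).

Careful with the scale: shifts go in shares of 0.75 m and turns go in shares of 180 degrees. That gives: -0.54 m / 0.75 = -0.72, 0.428 m / 0.75 = 0.5707, -1.319 rad / 3.1416 = -0.4199.

>>> move_arm --pt "0 0 -0.4199 0.5707 -0.72 0.1067 0.065" --pt "0 0 -0.4199 0.5707 -0.72 0.1067 0.065" --pt "0 0 -0.4199 0.5707 -0.72 0.1067 0.065" --pt "0 0 -0.4199 0.5707 -0.72 0.1067 0.065" --pt "0 0 -0.4199 0.5707 -0.72 0.1067 0.065" --pt "0 0 -0.4199 0.5707 -0.72 0.1067 0.065" --pt "0 0 -0.4199 0.5707 -0.72 0.1067 0.065" --pt "0 0 -0.4199 0.5707 -0.72 0.1067 0.065"

```text
clock: 1.1
eef_pos: [358.0, -149.7, 173.6]
tcp_rot: [3.141, 0.0, 1.573]
contact_force: [1.7, -1.4, 0.7]
opening: 0.758
grasp_force: 0.0
```

```bash
cat >> h.py <<'E'
from scipy.spatial.transform import Rotation as Ro
def to(pos,yaw):
    s=sensors.sense(); R=Ro.from_euler('xyz',s["tcp_rot"]); G=Ro.from_euler('xyz',[np.pi,0,yaw])
    print("turn",(R.inv()*G).as_rotvec().round(4),"shift",(R.inv().apply(np.array(pos)-s["eef_pos"])/1000).round(4),"| at",s["eef_pos"].round(1),s["tcp_rot"].round(4),"t",s["clock"],"F",s["contact_force"].round(1),"g",s["grasp_force"],s["opening"])
E
python3 - <<'E'
from h import *
to((435.4,24.6,100),np.pi/2)
z=np.load("top0.npz"); W=z["W"]; m=(W[...,2]>200)&(W[...,0]>560)&(W[...,1]<-80)&(W[...,1]>-370)
H=np.zeros((10,3))
for x in range(560,960,40):
    q=W[(abs(W[...,0]-x-20)<20)&(W[...,1]<-100)&(W[...,1]>-360)][:,2]
    print(x,np.nanmax(q).round() if len(q) else None,end="; ")
E
```

```text
turn [0.0007 0.0003 0.0025] shift [0.1741 0.0778 0.0736] | at [ 358.  -149.7  173.6] [3.1409e+00 3.0000e-04 1.5733e+00] t 1.1 F [ 1.7 -1.4  0.7] g 0.0 0.7575019440417202
560 302.0; 600 303.0; 640 290.0; 680 203.0; 720 246.0; 760 336.0; 800 398.0; 840 468.0; 880 478.0; 920 442.0;
```

Scaled: 0.174 m / 0.75 = 0.232, 0.09 m / 0.75 = 0.12, 0.0025 rad / 3.1416 = 0.0008.

>>> move_arm --pt "0.0002 0 0.0008 0.232 0.104 0.0933 0.065" --pt "0.0002 0 0.0008 0.232 0.104 0.0933 0.065" --pt "0.0002 0 0.0008 0.232 0.104 0.0933 0.065" --pt "0.0002 0 0.0008 0.232 0.104 0.0933 0.065" --pt "0.0002 0 0.0008 0.232 0.104 0.12 0.065" --pt "0.0002 0 0.0008 0.232 0.104 0.12 0.065"

```text
clock: 1.85
eef_pos: [434.2, 22.2, 82.8]
tcp_rot: [-3.138, 0.0, 1.569]
contact_force: [-1.1, -0.1, 0.2]
opening: 0.76
grasp_force: 0.0
```

```bash
python3 - <<'E'
from h import *
to((435.4,24.6,3),np.pi/2)
E
```

```text
turn [-0.0037  0.0003 -0.0023] shift [0.0024 0.0015 0.0797] | at [434.2  22.2  82.8] [-3.1379e+00  3.0000e-04  1.5685e+00] t 1.85 F [-1.1 -0.1  0.2] g 0.0 0.7598044486271105
```

Scaled: 0.079 m / 0.75 = 0.1053, 0.065 m / 0.75 = 0.0867.

>>> move_arm --pt "0 0 0 0.0013 0.0013 0.0467 0.065" --pt "0 0 0 0.0013 0.0013 0.0867 0.065" --pt "0 0 0 0.0013 0.0013 0.1053 0.065" --pt "0 0 0 0.0013 0.0013 0.1053 0.065" --pt "0 0 0 0.0013 0.0013 0.1053 0.03" --pt "0 0 0 0.0013 0.0013 0.1053 0.03" --pt "0 0 0 0.0013 0.0013 0.1053 0.03" --pt "0 0 0 0.0013 0.0013 0.1053 0.03" --grip_force 40

```text
clock: 2.85
eef_pos: [437.4, 23.4, 5.8]
tcp_rot: [3.14, 0.0, 1.568]
contact_force: [-0.6, -0.5, 7.7]
opening: 0.508
grasp_force: 41.8
```

```bash
python3 - <<'E'
from h import *
to((511,-233,140),np.pi/2+.09)
E
```

```text
turn [ 0.0013  0.0001 -0.0924] shift [-0.2563  0.0744 -0.1341] | at [437.4  23.4   5.8] [3.1403e+00 1.0000e-04 1.5684e+00] t 2.85 F [-0.6 -0.5  7.7] g 41.771091002265166 0.5083783212526348
```

Scaled: -0.2 m / 0.75 = -0.2667, -0.09 m / 0.75 = -0.12, -0.092 rad / 3.1416 = -0.0293.

>>> move_arm --pt "0 0 0 0 0 -0.0533 0.03" --pt "0 0 0 0 0 -0.12 0.03" --pt "0 0 0 0 0 -0.1867 0.03" --pt "0 0 0 0 0 -0.2 0.03" --pt "0 0 -0.0293 -0.0667 0.02 -0.2 0.03" --pt "0 0 -0.0293 -0.1333 0.04 -0.2 0.03" --pt "0 0 -0.0293 -0.2 0.0587 -0.2 0.03" --pt "0 0 -0.0293 -0.2667 0.0773 -0.2 0.03"

```text
clock: 3.85
eef_pos: [493.5, -178.0, 153.4]
tcp_rot: [-3.139, -0.001, 1.66]
contact_force: [1.3, 0.4, -2.8]
opening: 0.504
grasp_force: 43.2
```

```bash
python3 - <<'E'
from h import *
to((507,-233,130),np.pi/2+.09)
E
```

```text
turn [-0.0021 -0.0009 -0.0005] shift [-0.0561  0.0086  0.0233] | at [ 493.5 -178.   153.4] [-3.1395e+00 -9.0000e-04  1.6603e+00] t 3.85 F [ 1.3  0.4 -2.8] g 43.20557174622081 0.5043327271858394
```

Scaled: 0.11 m / 0.75 = 0.1467, 0.1 m / 0.75 = 0.1333.

>>> move_arm --pt "0 0 0 -0.0467 0.008 0 0.03" --pt "0 0 0 -0.0747 0.012 0.0133 0.03" --pt "0 0 0 -0.0747 0.012 0.0533 0.03" --pt "0 0 0 -0.0747 0.012 0.08 0.03" --pt "0 0 0 -0.0747 0.012 0.1067 0.03" --pt "0 0 0 -0.0747 0.012 0.1333 0.03" --pt "0 0 0 -0.0747 0.012 0.1467 0.03" --pt "0 0 0 -0.0747 0.012 0.1467 0.03"

```text
clock: 4.85
eef_pos: [507.1, -230.8, 43.5]
tcp_rot: [-3.139, -0.001, 1.661]
contact_force: [0.8, -0.2, -2.3]
opening: 0.507
grasp_force: 43.1
```

```bash
python3 - <<'E'
from h import *
to((507,-233,13.8),np.pi/2+.09)
im,d,W=cloud("top"); cv2.imwrite("pics/c2.png",cv2.resize(im[150:270,205:335,::-1],None,fx=4,fy=4))
E
```

```text
turn [-0.0027 -0.0013 -0.0001] shift [-0.0022 -0.0002  0.0297] | at [ 507.1 -230.8   43.5] [-3.1389e+00 -1.3000e-03  1.6606e+00] t 4.85 F [ 0.8 -0.2 -2.3] g 43.112534646643326 0.5069134996212495
```

View pics/c2.png

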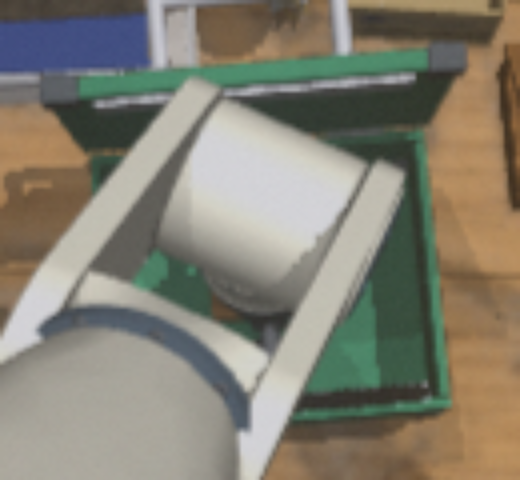

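The picture shows the wrist over the middle of the case, its upper bracket corner (200,85) near the lid's top edge; I check that clearance before going lower.

```bash
python3 - <<'E'
from h import *
im,d,W=cloud("top")
sub=np.zeros(d.shape,bool); sub[165:260,215:325]=1
for lo in range(110,400,30):
    hsv=cv2.cvtColor(im,cv2.COLOR_RGB2HSV)
    q=W[sub&(hsv[...,1]<70)&(W[...,2]>lo)&(W[...,2]<lo+30)]; print(lo,len(q),q[:,0].max().round() if len(q) else "", q[q[:,0].argmax()].round() if len(q) else "")
E
```

```text
110 93 615.0 [ 615. -339.  114.]
140 140 613.0 [ 613. -341.  145.]
170 138 611.0 [ 611. -341.  177.]
200 148 610.0 [ 610. -344.  203.]
230 136 608.0 [ 608. -341.  231.]
260 243 614.0 [ 614. -174.  273.]
290 277 609.0 [ 609. -339.  296.]
320 14 475.0 [ 475. -204.  341.]
350 4 524.0 [ 524. -286.  379.]
380 334 571.0 [ 571. -197.  403.]
```

Scaled: 0.03 m / 0.75 = 0.04, -0.01 m / 0.75 = -0.0133.

>>> move_arm --pt "0 0 0 0 -0.0067 0.0133 0.03" --pt "0 0 0 0 -0.0133 0.024 0.03" --pt "0 0 0 0 -0.0133 0.032 0.03" --pt "0 0 0 0 -0.0133 0.0387 0.03" --pt "0 0 0 0 -0.0133 0.04 0.03" --pt "0 0 0 0 -0.0133 0.04 0.03"

```text
clock: 5.7
eef_pos: [498.2, -232.5, 14.6]
tcp_rot: [-3.141, 0.0, 1.66]
contact_force: [-0.1, 0.6, -3.3]
opening: 0.506
grasp_force: 43.3
```

Scaled: 0.002 m / 0.75 = 0.0027, 0.001 m / 0.75 = 0.0013.

>>> move_arm --pt "0 0 0 0 0 0.0013 0.03" --pt "0 0 0 0 0 0.0027 0.03" --pt "0 0 0 0 0 0.0027 0.03"

```text
clock: 6.08
eef_pos: [498.3, -232.6, 13.8]
tcp_rot: [-3.142, 0.0, 1.66]
contact_force: [-4.3, 2.0, 11.3]
opening: 0.508
grasp_force: 44.8
```

Contact with the floor; release slowly and rise.

Scaled: -0.23 m / 0.75 = -0.3067, -0.17 m / 0.75 = -0.2267.

>>> move_arm --pt "0 0 0 0 0 0 0.05" --pt "0 0 0 0 0 0 0.06" --pt "0 0 0 0 0 0 0.06" --pt "0 0 0 0 0 -0.0267 0.06" --pt "0 0 0 0 0 -0.08 0.06" --pt "0 0 0 0 0 -0.1467 0.06" --pt "0 0 0 0 0 -0.2267 0.06" --pt "0 0 0 0 0 -0.3067 0.05"

```text
clock: 7.08
eef_pos: [497.8, -232.3, 244.4]
tcp_rot: [-3.141, -0.0, 1.66]
contact_force: [0.7, -0.5, 0.3]
opening: 0.582
grasp_force: 0.0
```

Scaled: -0.18 m / 0.75 = -0.24, -0.14 m / 0.75 = -0.1867.

>>> move_arm --pt "0 0 0 0 0 -0.08 0.04" --pt "0 0 0 0 -0.0667 -0.16 0.04" --pt "0 0 0 0 -0.1333 -0.24 0.04" --pt "0 0 0 0 -0.1867 -0.24 0.04" --pt "0 0 0 0 -0.1867 -0.24 0.04"

```text
clock: 7.7
eef_pos: [356.8, -245.4, 425.2]
tcp_rot: [3.139, 0.003, 1.658]
contact_force: [0.1, 0.1, -0.2]
opening: 0.468
grasp_force: 0.0
```

```bash
python3 - <<'E'
from h import *
to((660,-219.5,400),np.pi/2+.09)
im,d,W=cloud("top"); np.savez("top1.npz",im=im,W=W)
im2,d,W2=cloud("side"); np.savez("side1.npz",im=im2,W=W2)
a=cv2.resize(im[150:265,205:335,::-1],(390,345)); b=cv2.resize(im2[110:280,225:365,::-1],(410,498))
c=np.zeros((500,800,3),np.uint8); c[:345,:390]=a; c[:498,390:]=b; cv2.imwrite("pics/c3.png",c)
E
```

```text
turn [ 0.0022  0.0031 -0.0025] shift [-0.0006  0.3042  0.0258] | at [ 356.8 -245.4  425.2] [3.1393e+00 3.1000e-03 1.6583e+00] t 7.7 F [ 0.1  0.1 -0.2] g 0.0 0.46847870981136075
```

View pics/c3.png

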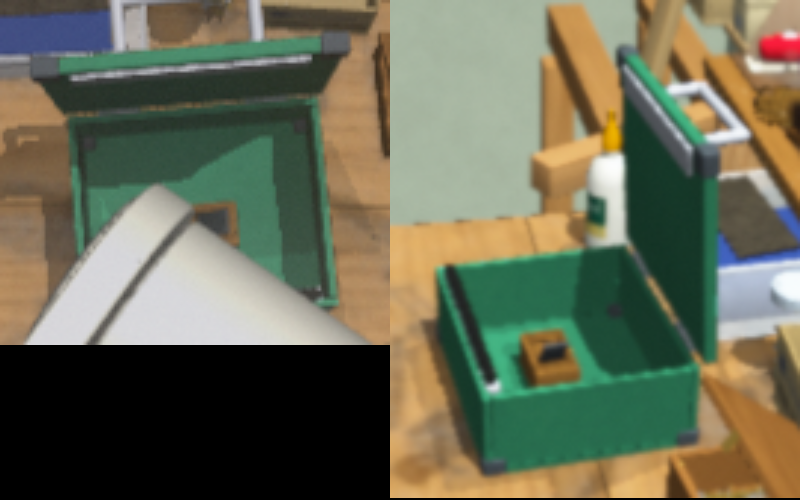

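The left panel shows the plane partly hidden at (215,225); the right panel shows it upright on the case floor at (550,358), and the handle as a grey U behind the lid at (710,110).

```bash
python3 - <<'E'
from h import *
for n in("top0","top1","side1"):
    z=np.load(n+".npz"); im,W=z["im"],z["W"]; hsv=cv2.cvtColor(im,cv2.COLOR_RGB2HSV)
    x,y,zz=W[...,0],W[...,1],W[...,2]
    m=(x>625)&(x<700)&(y<-140)&(y>-310)&(zz>215)&(zz<310)&(hsv[...,1]<90)
    q=W[m]; print(n,len(q))
    if len(q)<5: continue
    print(np.percentile(q,[0,10,50,90,100],axis=0).round(1))
    b=q[q[:,0]>650]
    if len(b)>5:
        print("bar",len(b),np.percentile(b,[0,50,100],axis=0).round(1),np.polyfit(b[:,1],b[:,0],1))
# lid angle from inner face, side1 green dark pts
z=np.load("side1.npz"); im,W=z["im"],z["W"]; hsv=cv2.cvtColor(im,cv2.COLOR_RGB2HSV)
g=(hsv[...,0]>60)&(hsv[...,0]<90)&(hsv[...,1]>80); q=W[g&(W[...,2]>120)&(W[...,2]<285)&(W[...,0]>570)&(W[...,0]<650)]
A=np.c_[q[:,1:],np.ones(len(q))]
for i in range(4):
    c=np.linalg.lstsq(A,q[:,0],rcond=None)[0]; r=q[:,0]-A@c; k=abs(r)<4; q,A=q[k],A[k]
print("x = a y + b z + c",c,len(q),r.std())
E
```

```text
top0 342
[[ 625.  -281.4  273.2]
 [ 633.5 -276.3  279.1]
 [ 651.1 -226.1  282.2]
 [ 658.5 -167.   284.9]
 [ 664.5 -158.7  289.8]]
bar 193 [[ 650.  -278.9  274.5]
 [ 654.2 -235.7  282.8]
 [ 664.5 -161.7  289.8]] [-5.03076221e-02  6.43403825e+02]
top1 344
[[ 625.2 -281.4  274. ]
 [ 633.7 -276.3  279.1]
 [ 651.  -223.7  282.1]
 [ 658.6 -166.7  284.6]
 [ 665.1 -159.   288.1]]
bar 190 [[ 650.  -278.9  275.5]
 [ 654.4 -235.7  282.6]
 [ 665.1 -161.4  288.1]] [-4.67668226e-02  6.44307239e+02]
side1 195
[[ 625.5 -285.1  272.9]
 [ 634.6 -279.9  277.6]
 [ 653.7 -231.6  283. ]
 [ 662.2 -168.1  285.4]
 [ 669.3 -162.3  288.7]]
bar 120 [[ 650.4 -282.6  274.6]
 [ 657.  -236.4  283.6]
 [ 669.3 -165.3  288.7]] [-6.39597592e-02  6.42682570e+02]
x = a y + b z + c [-9.59088638e-02 -5.81746407e-02  5.94183942e+02] 1288 0.9817911569309911
```

Scaled: 0.301 m / 0.75 = 0.4013, 0.28 m / 0.75 = 0.3733, 0.003 rad / 3.1416 = 0.001.

>>> move_arm --pt "0.0006 0.001 0 -0.0013 0.08 0 0.04" --pt "0.0006 0.001 0 -0.0013 0.16 0 0.04" --pt "0.0006 0.001 0 -0.0013 0.24 0 0.04" --pt "0.0006 0.001 0 -0.0013 0.32 0 0.04" --pt "0.0006 0.001 0 -0.0013 0.3733 0.0133 0.04" --pt "0.0006 0.001 0 -0.0013 0.4013 0.0333 0.04" --pt "0.0006 0.001 0 -0.0013 0.4013 0.06 0.04" --pt "0.0006 0.001 0 -0.0013 0.4013 0.08 0.04"

```text
clock: 8.8
eef_pos: [659.3, -218.1, 359.0]
tcp_rot: [-3.136, -0.005, 1.661]
contact_force: [-0.4, -0.0, -0.1]
opening: 0.467
grasp_force: 0.0
```

```bash
python3 - <<'E'
from h import *
to((656.5,-220,258.5),np.pi/2+.093)
E
```

```text
turn [-0.0059 -0.0047 -0.0024] shift [-0.0021 -0.0023  0.1005] | at [ 659.3 -218.1  359. ] [-3.1357 -0.0047  1.6614] t 8.8 F [-0.4 -0.  -0.1] g 0.0 0.4665180854148319
```

Scaled: 0.06 m / 0.75 = 0.08, 0.05 m / 0.75 = 0.0667.

>>> move_arm --pt "0 0 0 -0.0027 -0.0027 0.0133 0.04" --pt "0 0 0 -0.0027 -0.0027 0.04 0.04" --pt "0 0 0 -0.0027 -0.0027 0.0667 0.04" --pt "0 0 0 -0.0027 -0.0027 0.08 0.04" --pt "0 0 0 -0.0027 -0.0027 0.08 0.04"

```text
clock: 9.43
eef_pos: [656.3, -221.0, 301.5]
tcp_rot: [-3.138, -0.004, 1.66]
contact_force: [0.5, -0.2, -0.3]
opening: 0.466
grasp_force: 0.0
```

```bash
python3 - <<'E'
from h import *
to((656.5,-220,258.5),np.pi/2+.093)
im,d,W2=cloud("side"); cv2.imwrite("pics/c4.png",cv2.resize(im[60:260,230:400,::-1],None,fx=3,fy=3))
E
```

```text
turn [-0.004  -0.0037 -0.0036] shift [0.0008 0.0005 0.043 ] | at [ 656.3 -221.   301.5] [-3.1376 -0.0037  1.6602] t 9.425 F [ 0.5 -0.2 -0.3] g 0.0 0.4663369972397797
```

View pics/c4.png

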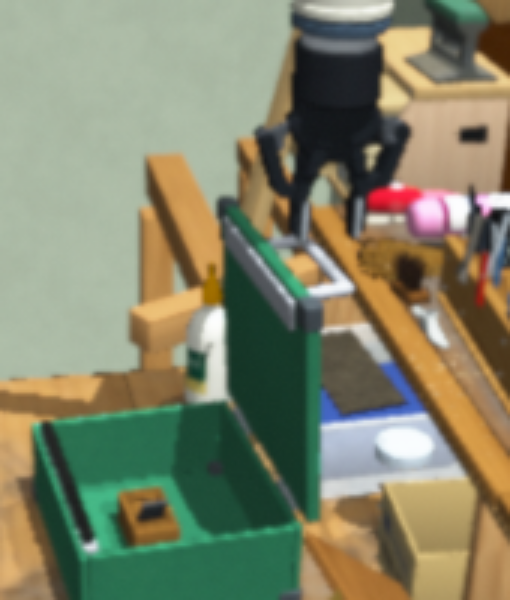

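The fingers at (300,215) and (355,215) straddle the handle bar (330,262 to 290,240). Descend and pinch.

Scaled: 0.042 m / 0.75 = 0.056, 0.03 m / 0.75 = 0.04, -0.004 rad / 3.1416 = -0.0013.

>>> move_arm --pt "-0.0013 -0.0013 0 0 0 0.02 0.04" --pt "-0.0013 -0.0013 0 0 0 0.04 0.04" --pt "-0.0013 -0.0013 0 0 0 0.056 0.04" --pt "-0.0013 -0.0013 0 0 0 0.056 0.04" --pt "-0.0013 -0.0013 0 0 0 0.056 0.02" --pt "-0.0013 -0.0013 0 0 0 0.056 0.005" --pt "-0.0013 -0.0013 0 0 0 0.056 0.005" --pt "-0.0013 -0.0013 0 0 0 0.056 0.005" --grip_force 50

```text
clock: 10.48
eef_pos: [657.0, -221.1, 261.2]
tcp_rot: [3.139, 0.001, 1.66]
contact_force: [0.2, 0.0, 3.3]
opening: 0.118
grasp_force: 48.9
```

```bash
python3 - <<'E'
from h import *
to((656.5,-220,258.5),np.pi/2+.093)
E
```

```text
turn [ 0.0025  0.0014 -0.0035] shift [ 0.0011 -0.0004  0.0027] | at [ 657.  -221.1  261.2] [3.1390e+00 1.4000e-03 1.6603e+00] t 10.475 F [0.2 0.  3.3] g 48.91882002353668 0.11845934573988567
```

```bash
cat > arc.py <<'E'
import numpy as np,sys
t0,dt,n=map(float,sys.argv[1:4])
u=lambda t:np.array([-185*np.cos(t)+60*np.sin(t),185*np.sin(t)+60*np.cos(t)])
for i in range(1,int(n)+1):
    d=u(t0-dt*i)-u(t0); print([0,0,0,0,round(d[0]/1000,4),round(-d[1]/1000,4),0.005],end=", " if i%8 else "\n")
    if i%8==0: t0-=8*dt; n-=8
E
python3 - <<'E'
import numpy as np
u=lambda t:np.array([-185*np.cos(t)+60*np.sin(t),185*np.sin(t)+60*np.cos(t)])
t=1.51
for c in range(5):
    print(round(t,3),[[float(x) for x in np.round((u(t-.035*i)-u(t))*[1,-1]/1000,4)] for i in range(1,9)]); t-=.28
E
```

```text
1.51 [[-0.0066, -0.0016], [-0.0133, -0.0029], [-0.02, -0.0041], [-0.0268, -0.0049], [-0.0335, -0.0056], [-0.0403, -0.006], [-0.0471, -0.0062], [-0.0539, -0.0061]]
1.23 [[-0.0068, 0.0003], [-0.0136, 0.0008], [-0.0203, 0.0016], [-0.0271, 0.0026], [-0.0338, 0.0039], [-0.0404, 0.0054], [-0.047, 0.0071], [-0.0535, 0.009]]
0.95 [[-0.0065, 0.0022], [-0.0128, 0.0046], [-0.0191, 0.0072], [-0.0253, 0.01], [-0.0314, 0.0131], [-0.0374, 0.0163], [-0.0432, 0.0198], [-0.0489, 0.0235]]
0.67 [[-0.0056, 0.0039], [-0.0111, 0.0079], [-0.0164, 0.0122], [-0.0215, 0.0166], [-0.0265, 0.0212], [-0.0314, 0.026], [-0.0361, 0.031], [-0.0405, 0.0361]]
0.39 [[-0.0043, 0.0053], [-0.0084, 0.0107], [-0.0124, 0.0162], [-0.0161, 0.0219], [-0.0196, 0.0277], [-0.023, 0.0337], [-0.0261, 0.0397], [-0.029, 0.0459]]
```

Scaled: -0.0539 m / 0.75 = -0.0719, -0.0471 m / 0.75 = -0.0628.

>>> move_arm --pt "0 0 0 0 -0.0088 -0.0021 0.005" --pt "0 0 0 0 -0.0177 -0.0039 0.005" --pt "0 0 0 0 -0.0267 -0.0055 0.005" --pt "0 0 0 0 -0.0357 -0.0065 0.005" --pt "0 0 0 0 -0.0447 -0.0075 0.005" --pt "0 0 0 0 -0.0537 -0.008 0.005" --pt "0 0 0 0 -0.0628 -0.0083 0.005" --pt "0 0 0 0 -0.0719 -0.0081 0.005"

```text
clock: 11.48
eef_pos: [602.1, -226.1, 266.5]
tcp_rot: [3.141, 0.001, 1.66]
contact_force: [1.7, -0.8, 5.0]
opening: 0.118
grasp_force: 53.2
```

Scaled: -0.0535 m / 0.75 = -0.0713, -0.047 m / 0.75 = -0.0627.

>>> move_arm --pt "0 0 0 0 -0.0091 0.0004 0.005" --pt "0 0 0 0 -0.0181 0.0011 0.005" --pt "0 0 0 0 -0.0271 0.0021 0.005" --pt "0 0 0 0 -0.0361 0.0035 0.005" --pt "0 0 0 0 -0.0451 0.0052 0.005" --pt "0 0 0 0 -0.0539 0.0072 0.005" --pt "0 0 0 0 -0.0627 0.0095 0.005" --pt "0 0 0 0 -0.0713 0.012 0.005"

```text
clock: 12.48
eef_pos: [548.7, -230.7, 257.2]
tcp_rot: [3.141, 0.001, 1.66]
contact_force: [-1.5, -4.8, 1.6]
opening: 0.118
grasp_force: 53.1
```

Scaled: -0.0489 m / 0.75 = -0.0652, -0.0432 m / 0.75 = -0.0576.

>>> move_arm --pt "0 0 0 0 -0.0087 0.0029 0.005" --pt "0 0 0 0 -0.0171 0.0061 0.005" --pt "0 0 0 0 -0.0255 0.0096 0.005" --pt "0 0 0 0 -0.0337 0.0133 0.005" --pt "0 0 0 0 -0.0419 0.0175 0.005" --pt "0 0 0 0 -0.0499 0.0217 0.005" --pt "0 0 0 0 -0.0576 0.0264 0.005" --pt "0 0 0 0 -0.0652 0.0313 0.005"

```text
clock: 13.48
eef_pos: [500.2, -234.7, 233.5]
tcp_rot: [3.141, 0.0, 1.66]
contact_force: [-2.6, -1.8, 0.7]
opening: 0.116
grasp_force: 53.0
```

Scaled: -0.0405 m / 0.75 = -0.054, -0.0361 m / 0.75 = -0.0481.

>>> move_arm --pt "0 0 0 0 -0.0075 0.0052 0.005" --pt "0 0 0 0 -0.0148 0.0105 0.005" --pt "0 0 0 0 -0.0219 0.0163 0.005" --pt "0 0 0 0 -0.0287 0.0221 0.005" --pt "0 0 0 0 -0.0353 0.0283 0.005" --pt "0 0 0 0 -0.0419 0.0347 0.005" --pt "0 0 0 0 -0.0481 0.0413 0.005" --pt "0 0 0 0 -0.054 0.0481 0.005"

```text
clock: 14.48
eef_pos: [460.0, -238.4, 197.2]
tcp_rot: [3.141, 0.0, 1.66]
contact_force: [-4.5, 0.9, -2.7]
opening: 0.119
grasp_force: 53.0
```

Scaled: 0.0367 m / 0.75 = 0.0489, 0.0337 m / 0.75 = 0.0449.

>>> move_arm --pt "0 0 0 0 -0.0057 0.0071 0.005" --pt "0 0 0 0 -0.0112 0.0143 0.005" --pt "0 0 0 0 -0.0165 0.0216 0.005" --pt "0 0 0 0 -0.0215 0.0292 0.005" --pt "0 0 0 0 -0.0261 0.0369 0.005" --pt "0 0 0 0 -0.0307 0.0449 0.005" --pt "0 0 0 0 -0.0327 0.0489 0.005" --pt "0 0 0 0 -0.0327 0.0489 0.005"

```text
clock: 15.48
eef_pos: [435.9, -240.8, 160.4]
tcp_rot: [3.141, 0.001, 1.66]
contact_force: [-4.0, 0.8, -9.8]
opening: 0.117
grasp_force: 52.6
```

Scaled: 0.0095 m / 0.75 = 0.0127, -0.001 m / 0.75 = -0.0013.

>>> move_arm --pt "0 0 0 0 -0.0013 0.0027 0.005" --pt "0 0 0 0 -0.0027 0.0053 0.005" --pt "0 0 0 0 -0.004 0.008 0.005" --pt "0 0 0 0 -0.0049 0.0107 0.005" --pt "0 0 0 0 -0.006 0.0127 0.005" --pt "0 0 0 0 -0.006 0.0127 0.005"

```text
clock: 16.23
eef_pos: [431.4, -241.3, 151.4]
tcp_rot: [3.141, 0.001, 1.661]
contact_force: [-4.8, 0.8, -5.4]
opening: 0.122
grasp_force: 52.6
```

Scaled: 0.002 m / 0.75 = 0.0027, 0.001 m / 0.75 = 0.0013.

>>> move_arm --pt "0 0 0 0 -0.0005 0.0013 0.005" --pt "0 0 0 0 -0.0011 0.0027 0.005" --pt "0 0 0 0 -0.0011 0.0027 0.005"

```text
clock: 16.6
eef_pos: [430.6, -241.3, 149.5]
tcp_rot: [3.141, 0.001, 1.661]
contact_force: [-6.1, 0.8, -3.6]
opening: 0.113
grasp_force: 52.7
```

Scaled: -0.002 m / 0.75 = -0.0027, -0.001 m / 0.75 = -0.0013.

>>> move_arm --pt "0 0 0 0 -0.0013 0.0007 0.005" --pt "0 0 0 0 -0.0027 0.0013 0.005" --pt "0 0 0 0 -0.0027 0.0013 0.005"

```text
clock: 16.98
eef_pos: [430.2, -241.4, 148.7]
tcp_rot: [3.138, 0.001, 1.66]
contact_force: [2.3, 3.7, -7.0]
opening: 0.12
grasp_force: 52.4
```

Scaled: 0.002 m / 0.75 = 0.0027, 0.001 m / 0.75 = 0.0013.

>>> move_arm --pt "0 0 0 0 -0.0004 0.0013 0.005" --pt "0 0 0 0 -0.0008 0.0027 0.005" --pt "0 0 0 0 -0.0008 0.0027 0.005"

```text
clock: 17.35
eef_pos: [429.0, -241.5, 146.5]
tcp_rot: [3.139, 0.001, 1.66]
contact_force: [3.7, 4.7, -8.7]
opening: 0.119
grasp_force: 51.9
```

Scaled: 0.002 m / 0.75 = 0.0027, 0.001 m / 0.75 = 0.0013.

>>> move_arm --pt "0 0 0 0 -0.0005 0.0013 0.005" --pt "0 0 0 0 -0.0011 0.0027 0.005" --pt "0 0 0 0 -0.0011 0.0027 0.005"

```text
clock: 17.73
eef_pos: [428.2, -241.6, 144.4]
tcp_rot: [3.139, 0.001, 1.66]
contact_force: [3.5, 4.3, -8.8]
opening: 0.12
grasp_force: 51.8
```

Scaled: 0.0015 m / 0.75 = 0.002, 0.001 m / 0.75 = 0.0013.

>>> move_arm --pt "0 0 0 0 -0.0005 0.0013 0.005" --pt "0 0 0 0 -0.0009 0.002 0.005" --pt "0 0 0 0 -0.0009 0.002 0.005"

```text
clock: 18.1
eef_pos: [427.8, -241.6, 143.3]
tcp_rot: [3.139, 0.001, 1.66]
contact_force: [3.0, 5.3, -6.0]
opening: 0.12
grasp_force: 52.2
```

Scaled: 0.001 m / 0.75 = 0.0013, 0.0005 m / 0.75 = 0.0007.

>>> move_arm --pt "0 0 0 0 -0.0003 0.0007 0.005" --pt "0 0 0 0 -0.0005 0.0013 0.005" --pt "0 0 0 0 -0.0005 0.0013 0.005"

```text
clock: 18.48
eef_pos: [427.6, -241.7, 142.8]
tcp_rot: [3.138, 0.001, 1.66]
contact_force: [2.7, 7.1, 0.4]
opening: 0.116
grasp_force: 52.9
```

Scaled: 0.0016 m / 0.75 = 0.0021, 0.0012 m / 0.75 = 0.0016.

>>> move_arm --pt "0 0 0 0 -0.0001 0.0005 0.005" --pt "0 0 0 0 -0.0003 0.0011 0.005" --pt "0 0 0 0 -0.0004 0.0016 0.005" --pt "0 0 0 0 -0.0005 0.0021 0.005" --pt "0 0 0 0 -0.0005 0.0021 0.005"

```text
clock: 19.1
eef_pos: [427.4, -241.7, 142.0]
tcp_rot: [3.138, 0.001, 1.66]
contact_force: [-0.2, 9.8, 10.8]
opening: 0.12
grasp_force: 54.0
```

Scaled: 0.0006 m / 0.75 = 0.0008, 0.0003 m / 0.75 = 0.0004.

>>> move_arm --pt "0 0 0 0 0 0.0004 0.005" --pt "0 0 0 0 0 0.0008 0.005" --pt "0 0 0 0 0 0.0008 0.005" --pt "0 0 0 0 0 0.0008 0.005"

```text
clock: 19.6
eef_pos: [427.3, -241.7, 141.7]
tcp_rot: [3.138, 0.001, 1.66]
contact_force: [-2.9, 9.6, 16.1]
opening: 0.12
grasp_force: 54.4
```

>>> move_arm --pt "0 0 0 0 0 0 0.005" --pt "0 0 0 0 0 0 0.005" --pt "0 0 0 0 0 0 0.005" --pt "0 0 0 0 0 0 0.005" --pt "0 0 0 0 0 0 0.005" --pt "0 0 0 0 0 0 0.005" --pt "0 0 0 0 0 0 0.005" --pt "0 0 0 0 0 0 0.005"

```text
clock: 20.6
eef_pos: [427.3, -241.7, 141.7]
tcp_rot: [3.138, 0.001, 1.66]
contact_force: [-2.4, 10.3, 16.7]
opening: 0.116
grasp_force: 54.4
```

>>> move_arm --pt "0 0 0 0 0 0 0.005" --pt "0 0 0 0 0 0 0.005" --pt "0 0 0 0 0 0 0.005" --pt "0 0 0 0 0 0 0.005" --pt "0 0 0 0 0 0 0.005" --pt "0 0 0 0 0 0 0.005" --pt "0 0 0 0 0 0 0.005" --pt "0 0 0 0 0 0 0.005"

```text
clock: 21.6
eef_pos: [427.3, -241.7, 141.7]
tcp_rot: [3.138, 0.001, 1.66]
contact_force: [-1.2, 8.9, 16.6]
opening: 0.118
grasp_force: 54.4
```

Scaled: -0.0005 m / 0.75 = -0.0007.

>>> move_arm --pt "0 0 0 0 0 -0.0007 0.005" --pt "0 0 0 0 0 -0.0007 0.005" --pt "0 0 0 0 0 -0.0007 0.005" --pt "0 0 0 0 0 -0.0007 0.005" --pt "0 0 0 0 0 -0.0007 0.005" --pt "0 0 0 0 0 -0.0007 0.005" --pt "0 0 0 0 0 -0.0007 0.005" --pt "0 0 0 0 0 -0.0007 0.005"

```text
clock: 22.6
eef_pos: [427.4, -241.7, 141.9]
tcp_rot: [3.138, 0.001, 1.66]
contact_force: [-2.0, 8.8, 12.1]
opening: 0.116
grasp_force: 53.7
```

Scaled: -0.0017 m / 0.75 = -0.0023, -0.001 m / 0.75 = -0.0013.

>>> move_arm --pt "0 0 0 0 0 -0.0007 0.005" --pt "0 0 0 0 0 -0.0013 0.005" --pt "0 0 0 0 0 -0.002 0.005" --pt "0 0 0 0 0 -0.0023 0.005" --pt "0 0 0 0 0 -0.0023 0.005"

```text
clock: 23.22
eef_pos: [427.6, -241.7, 142.7]
tcp_rot: [3.137, 0.001, 1.66]
contact_force: [3.8, 7.8, -2.1]
opening: 0.117
grasp_force: 52.5
```

Nearly unloaded; open gently, then rise.

>>> move_arm --pt "0 0 0 0 0 0 0.014" --pt "0 0 0 0 0 0 0.025" --pt "0 0 0 0 0 0 0.04" --pt "0 0 0 0 0 0 0.04" --pt "0 0 0 0 0 0 0.04" --grip_force 20

```text
clock: 23.85
eef_pos: [426.1, -241.9, 142.0]
tcp_rot: [3.14, 0.001, 1.66]
contact_force: [-0.8, -0.0, -0.2]
opening: 0.472
grasp_force: 0.0
```

Scaled: -0.2 m / 0.75 = -0.2667, -0.15 m / 0.75 = -0.2.

>>> move_arm --pt "0 0 0 0 0 -0.0133 0.04" --pt "0 0 0 0 0 -0.04 0.04" --pt "0 0 0 0 0 -0.08 0.04" --pt "0 0 0 0 0 -0.1333 0.04" --pt "0 0 0 0 0 -0.2 0.04" --pt "0 0 0 0 0 -0.2667 0.04" --pt "0 0 0 0 0 -0.2667 0.04" --pt "0 0 0 0 0 -0.2667 0.04"

```text
clock: 24.85
eef_pos: [425.6, -241.4, 341.9]
tcp_rot: [3.14, 0.001, 1.66]
contact_force: [0.5, -0.8, -0.9]
opening: 0.471
grasp_force: 0.0
```

```bash
python3 - <<'E'
from h import *
to((427,-241,340),1.66)
im,d,W2=cloud("side"); cv2.imwrite("pics/c5.png",cv2.resize(im[100:330,210:400,::-1],None,fx=2.5,fy=2.5))
E
```

```text
turn [0.0014 0.001  0.0003] shift [0.0003 0.0015 0.0019] | at [ 425.6 -241.4  341.9] [3.1402e+00 1.0000e-03 1.6603e+00] t 24.85 F [ 0.5 -0.8 -0.9] g 0.0 0.4706607342946832
```

View pics/c5.png

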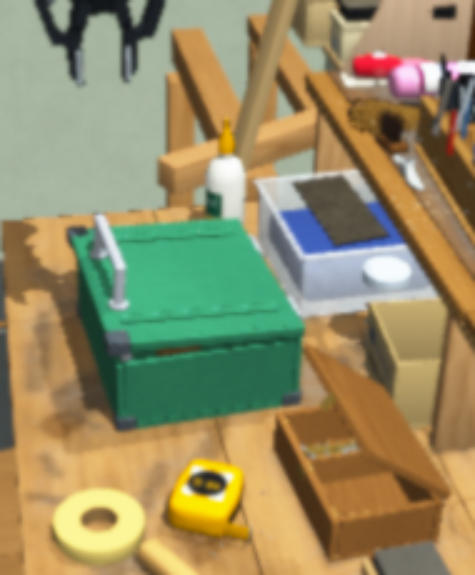

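The lid is shut on the case at (190,280), the gripper is clear above at (100,50), and the bottle (225,185), tape measure (207,495) and masking tape (98,523) are undisturbed.

```bash
python3 -c "
from rig import order; print(order.sign_off())"
```

```text
the job is handed in; nothing more can be done
None
```

I put the plane upright in the case, lowered the lid slowly and pressed it onto the seal at about 16.5 N for two seconds, then let go and handed the job in at about 25 s; the lid was shut and the other items looked unmoved in the last picture, but no verdict came back.

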